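# Swing the swivel vice to the marked angle and clamp it

### The arm

A 6-joint arm with a two-finger parallel gripper is mounted at the origin on a cart in front of the work surface, level with it; the furniture and walls round the work are solid. World frame = base frame: x ahead of the robot, y to its left, z up, the work surface at z = 0. Lengths are in m, angles in rad, forces in N, time in s.
With the tool pointing down it reaches from about 0.35 to 0.875 m from the base axis. Payload 15.5 kg.
Tool frame: the origin (TCP) lies at the very end of the fingers, on their centre line; the grasp point (between the pads) lies arm.pinch_z behind it (arm.pinch_z is the distance from the TCP to the grasp point, in m); z points along the fingers, y is the line along which they close (so a half turn about z gives the same grasp; the last joint's range is limited). The gripper opens to 85 mm and grips with 20 to 120 N. Pads are 22 mm wide; open, the fingers measure 114 mm over their backs; the gripper's body (76 mm by 85 mm) begins 54 mm behind the grasp point. The pads swing forward as they close: fully open they stand 13 mm farther back than shut.
Start: joints at [1.089, 0.494, 1.345, -0, 1.302, -0.096], TCP at [0.236, 0.579, 0.231] pointing down, gripper open.
Joint ranges: [-2.91, 2.91], [-0.82, 2.16], [0.22, 2.67], [-1.22, 4.37], [0.12, 2.79], [-3.08, 3.08]. Speed limits (rad/s): [1.89, 1.89, 2.57, 3.01, 3.01, 3.01].

### API

Orientations are given as a 3x3 rotation matrix whose columns are the frame's x, y, z axes.
In Python, from station import arm gives the robot as it stands. The module is installed in compiled form; this text tells all that it offers.
- The arm moves only by the shell command python3 -m creep 'ROWS'. ROWS is JSON, a list of rows, each a list of 7 numbers: the shift along the tool's x, y, z in cm, then the turn, a rotation vector about the tool's x, y, z in degrees, then the opening in per cent of the stroke, from 0 (shut) to 100 (fully open). A call has 1 to 5 rows; each row shifts and turns the commanded pose from where the row before left it, along the tool's axes as they then stand; what a row does not reach is not made up. A row lasts 1/10 s, in which the tool goes at most 50 mm and 8.59 degrees, less where a joint would pass 70% of its speed; a pose out of reach is approached as far as the arm can. A call with a gripper value outside its range is refused whole. The fingers move at their own pace and stop on an object; the grip force is fixed at half the most. Time passes only in rows, so rows that do not move let the fingers close. It gives the time, the measured TCP pose, the force, the opening and the grip force at its end, in the units of the state.
- arm.observe(): the state, without advancing time (a new reading comes with each control period).
- arm.get_image(name): name is "scene" or "top" or "wrist"; returns a dict with "pixels" (480x640x3 uint8, red, green, blue), "fx", "fy", "cx", "cy" (pixels), "rvec" (rotation vector, rad) and "tvec" (3), from world to camera coordinates, as OpenCV has them; the wrist camera has in their place "hand_eye" (4x4, takes a point from camera to tool coordinates, whose origin is the TCP and whose axes are the flange's). Camera axes: x right, y down, z forward; pixel columns grow to the right and rows downward; lengths in m; the calibration is good to about 2 mm. A picture is of the moment at which its call begins: read the wrist's pose just before it. There is no depth.
- arm.hand_in(): hands the job in; it is judged then, once.
The state is a dict: "time_s": time; "joint_positions": joint angles; "qd": joint speeds; "tau": joint torques, N m; "position": TCP position; "tool_rot": TCP orientation; "contact_force": force on the tool from outside, world axes, zero at the start; "wrist_torque": the same for the moment, N m; "opening": finger opening in m; "gripper_force": force on a finger pad.
Only numpy, scipy, OpenCV 4.12 (cv2) and the standard library are available. Lean on these libraries where they do the work, as an engineer would, in place of code of your own. Each camera call takes 0.05 s, during which the arm holds its last target. There are 200 camera calls.

### The job

Loosen the wing knob of the swivel vice, swing the vice head until its pointer lines up with the middle of the red dot on the scale (not the white one), then retighten the knob firmly, to about 0.45 N m, without overtightening it. Do not force the head round while it is clamped, and leave the tape measure, pliers and marker where they lie.

Things in the scene. Friction and masses are not known exactly. Their poses are not given: they have to be found in the camera images.
- vise_base: Fixed blue round foot (156 mm across, 18 mm high) of a small swivel vice with a flat aluminium scale plate (75 x 200 mm, top 12 mm above the table, black 5-degree ticks) on its -x side, toward the robot. Origin on the table under the swivel axis; z up; -x runs along the middle of the scale.
- vise_head (a joint): Swing of the vice head about the vertical axis through vise_base's origin, rad: 0 = pointer along the base's -x, positive = counterclockwise from above, limits -0.9 to 0.9. With the knob loose the head is still stiff (about 0.6 N m) and stays where it is left, but a hand that pulls sideways on the knob drags it along; with the knob tight it is locked by friction.
- vise_hinge (a point): Point on the swivel axis 34 mm above the table; its axes turn with the head: head -x runs to the knob and pointer, head +x to the swing post.
- pointer (a point): Tip of the steel pointer with a red line on the head, 90 mm from the swivel axis along the head's -x, 26 mm above the table; axes as the head's. It aims along the head's -x.
- swing_post (a point): Top centre of the round upright steel post used to swing the head: 22 mm diameter, from 56 to 98 mm above the table, 100 mm from the swivel axis along the head's +x (far side). Between post and knob stand the jaws (62 mm wide, a 29 mm tube fixed in them), up to 79 mm above the table.
- knob_grip (a point): Middle of the black wing of the clamp knob, 55 mm from the swivel axis along the head's -x; turns with the wing, which is sprung on the hub (gives 0.4 rad per N m). The wing is a bar 48 mm long (this point's x axis), 14 mm thick (y), 32 mm high, 78 to 110 mm above the table (16 mm below to 16 above this point); pinch it across y from above. It rides round with the head.
- clamp_knob (a joint): Turn of the clamp knob's hub against the head, rad: counterclockwise from above is positive and loosens, clockwise tightens; limits -2.4 to 1.2; height constant. Starts clamped near -0.62; loose everywhere from +0.5. It begins to bite anywhere from -0.45 to +0.45, depending on the head's angle (worn ring), so judge tightness by torque: about 0.2 N m free, 0.45 N m some 0.6 rad after biting.
- friction_ring: Steel friction ring hidden under the head, on which the clamp screw presses; worn uneven by 1.7 mm up and down. Origin on the swivel axis, 20 mm above the table. The screw's force on it is the clamp force: tightening torque held by the hand = 0.2 N m + 5.3 mm x clamp force (0.45 N m gives about 47 N).
- red_dot: Red magnetic dot, 12 mm across and 5 mm high, fixed on the scale plate: marks the wanted angle. Origin at the centre of its underside, 12 mm above the table, about 105 to 126 mm from the swivel axis, either left or right of the middle.
- white_dot: White magnetic dot of the same size on the other half of the scale: a mark for another job, not to be used.
- tape_measure: Yellow tape measure, 74 x 78 x 37 mm, lying loose left of the vice; origin under its centre. Not to be moved.
- paint_marker: White and red paint marker, 21 x 131 x 18 mm, long axis y, lying loose left of the vice; origin under its centre. Not to be moved.
- red_pliers: Pliers with red handles, 68 x 200 x 15 mm, long axis y, lying loose right of the vice; origin under the centre. Not to be moved.
- the_hand_torch: Tall gas torch (68 mm wide, 600 mm high) standing fixed on the table to the right of the work, between the robot's starting pose and the vice; draw the hand in toward the robot's base and pass on the near side of it. Origin under its foot.

How it is judged:
On the way, in this order (a step that is already met when the one before it is completed fails the run):
1. the knob is loose: no clamp force on the ring (contact force between friction_ring and anything else below 1 N), for 0.2 s.
2. with the knob loose, the head stands with its pointer line on the middle of the red dot (y of red_dot in the frame of pointer between -0.004 and 0.004 m and contact force between friction_ring and anything else below 1 N and velocity of joint vise_head between -0.05 and 0.05 rad/s), for 0.2 s.
3. the knob is tight again with the pointer still on the red dot (y of red_dot in the frame of pointer between -0.004 and 0.004 m and contact force between friction_ring and anything else between 34 and 60 N), for 0.2 s.
At the end, for the whole second after the job is handed in: The pointer's line passes within 4 mm of the centre of the red dot, the clamp force is 34 to 60 N (knob tightened to about 0.38 to 0.52 N m), and the head is at rest (all of step 3 and velocity of joint vise_head between -0.02 and 0.02 rad/s); the robot touches nothing.
It fails at once if the knob is overtightened (clamp force over 120 N, about 0.8 N m) (contact force between friction_ring and anything else above 120 N).
It fails at once if the head is forced round while it is clamped (over 20 N of clamp force, turning faster than 0.2 rad/s) (contact force between friction_ring and anything else above 20 N and (velocity of joint vise_head above 0.2 rad/s or velocity of joint vise_head below -0.2 rad/s)).
It fails at once if the tape measure, marker or pliers are moved by more than 20 mm (distance of any of tape_measure, paint_marker, red_pliers from where it was at the start of the episode above 0.02 m).
It also fails if it takes over 72 s, if anything falls off the work surface, if the arm or the gripper's body presses on something with over 40 N, if the wrist force passes 120 N, or if a joint passes its speed limit or range.

## Working session

There is one attempt and no reset: what is moved stays moved. The work goes in short steps, Python scripts to look and compute and a shell command to move; the robot and the scene stay as the last step left them, time stands still between calls to the robot, and variables do not carry over. Pictures are saved under pics/ and viewed, at most 10 in all, crops included, and the job is handed in when it is done.

```bash
mkdir -p pics; cat > h.py <<'E'
import numpy as np,cv2
from station import arm
def snap(n,f):
    s=arm.observe();i=arm.get_image(n);cv2.imwrite('pics/'+f,i['pixels'][:,:,::-1]);return s,i
def ray(i,u,v,z,s=None):
    d=np.array([(u-i['cx'])/i['fx'],(v-i['cy'])/i['fy'],1.])
    if n:=('rvec' in i):
        R=cv2.Rodrigues(np.array(i['rvec'],float))[0];o=-R.T@np.array(i['tvec']);d=R.T@d
    else:
        H=np.array(i['hand_eye']);T=np.array(s['tool_rot']);o=np.array(s['position'])+T@H[:3,3];d=T@H[:3,:3]@d
    return o+d*(z-o[2])/d[2]
E
python3 - <<'E'
from h import *
import pickle
for n in ['top','scene']:
    s,i=snap(n,n+'0.png');pickle.dump(i,open(n+'.pkl','wb'))
print(s['time_s'],s['position'],np.round(s['tool_rot'],3),s['contact_force'],s['opening'],arm.pinch_z)
E
```

```text
0.05 [0.23558835 0.57849355 0.23069083] [[-0.926  0.377 -0.001]
 [ 0.377  0.926 -0.001]
 [ 0.    -0.001 -1.   ]] [-0.35105475 -0.60551279 -0.54350289] 0.08547758905666711 0.0187
```

View pics/top0.png

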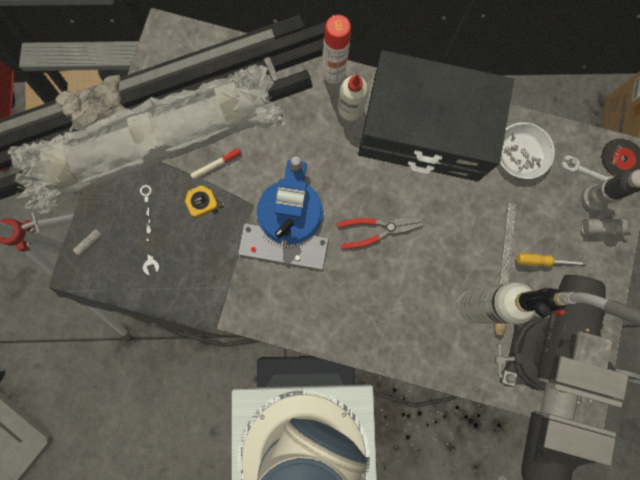

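View pics/scene0.png

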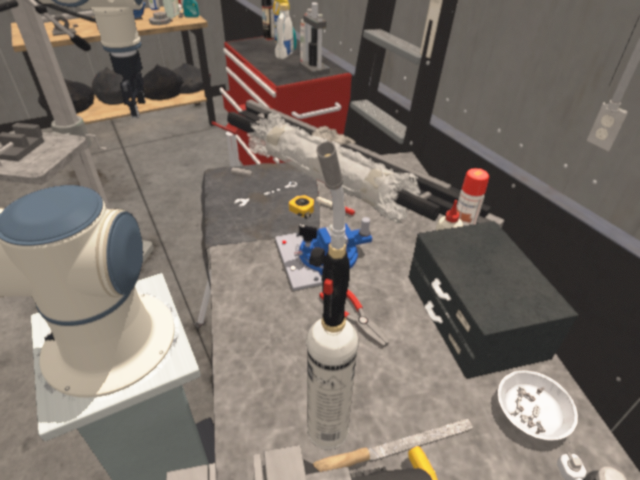

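The top view shows the vice base at about (290,212), the red dot at (254,250), the white dot at (297,258) and the torch head at (515,303). I'll map these to world coordinates.

```bash
python3 - <<'E'
from h import *
import pickle
i=pickle.load(open('top.pkl','rb'))
for n,u,v,z in [('base',290,212,.018),('red',254,250,.017),('white',297,258,.017),('post',296,162,.098),('knob',285,228,.1),('plate_l',240,255,.012),('plate_br',324,269,.012),('plate_tr',327,238,.012),('plate_tl',247,224,.012),('torchtop',515,303,.5),('tape',201,201,.03),('pl',380,228,.01),('robot',305,450,.3),('marker',216,164,.01)]:
    print(n,np.round(ray(i,u,v,z),3))
p=i['pixels'][145:285,220:360];cv2.imwrite('pics/c.png',cv2.resize(p[:,:,::-1],(700,700))[:600])
j=pickle.load(open('scene.pkl','rb'))
print(ray(j,330,430,0))
for k in (i,j):
    R=cv2.Rodrigues(np.array(k['rvec']))[0];print(-R.T@np.array(k['tvec']))
p=cv2.resize(i['pixels'][185:285,225:345,::-1],(720,600),interpolation=cv2.INTER_CUBIC);cv2.imwrite('pics/c.png',p)
E
```

```text
base [0.55  0.02  0.018]
red [0.463 0.105 0.017]
white [0.442 0.006 0.017]
post [0.647 0.002 0.098]
knob [0.498 0.029 0.1  ]
plate_l [0.452 0.138 0.012]
plate_br [ 0.415 -0.056  0.012]
plate_tr [ 0.488 -0.065  0.012]
plate_tl [0.525 0.121 0.012]
torchtop [ 0.314 -0.306  0.5  ]
tape [0.578 0.225 0.03 ]
pl [ 0.509 -0.191  0.01 ]
robot [ 0.083 -0.008  0.3  ]
marker [0.673 0.195 0.01 ]
[ 0.32406163 -0.39999139  0.        ]
[ 0.29726101 -0.0204458   1.23651218]
[ 0.10755483 -0.74311275  0.80683391]
```

View pics/c.png

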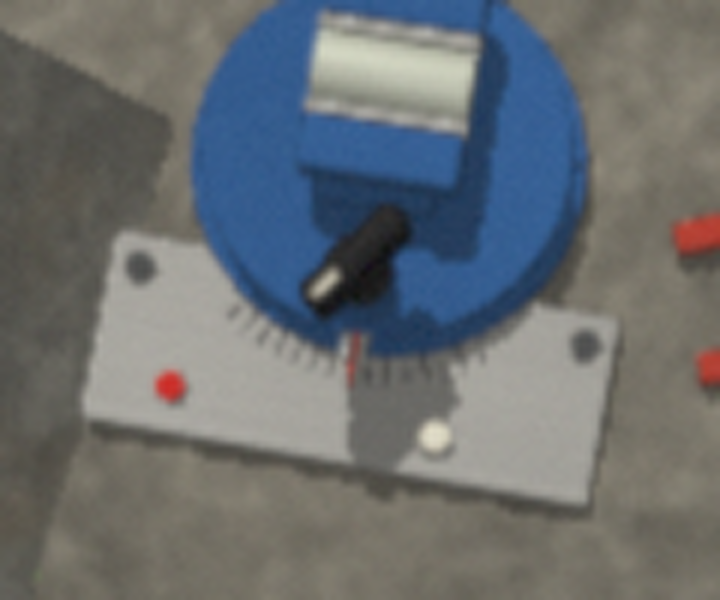

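The crop gives finer pixels: dot (253.3,249.3), white dot (297.5,257.8), foot centre about (290,211), wing centre (284.7,227.8), pointer tip (283.3,249.2). In the scene picture the hand hangs at far left and the torch stands on the right. So I'll check the arm's projection, the geometry and a wrist view.

```bash
python3 - <<'E'
from h import *
import pickle
i=pickle.load(open('top.pkl','rb'));j=pickle.load(open('scene.pkl','rb'))
P=np.array([[.236,.579,.231]])
for k in (i,j): print('tcp px',cv2.projectPoints(P,np.array(k['rvec']),np.array(k['tvec']),np.array([[k['fx'],0,k['cx']],[0,k['fy'],k['cy']],[0,0,1.]]),None)[0].ravel())
c=lambda u,v,z: ray(i,225+u/6,185+v/6,z)[:2]
tl,tr,br,bl=[c(*a,.012) for a in [(120,235),(622,318),(590,508),(85,418)]]
print(tl,tr,br,bl)
ax=(bl+br)/2-(tl+tr)/2; t=(tl+bl-tr-br); print('axis -x dir',np.degrees(np.arctan2(*ax[::-1])),np.degrees(np.arctan2(*t[::-1]))+90)
B=c(390,155,.018);K=c(358,257,.11);Pt=c(350,385,.026);R=c(170,386,.017);W=c(435,437,.017);S=ray(i,296,161,.098)[:2];P0=c(358,333,.026)
ang=lambda a,b:np.degrees(np.arctan2(*(b-a)[::-1]))
for n,q in dict(B=B,K=K,Pt=Pt,R=R,W=W,S=S).items(): print(n,q,'dist',np.linalg.norm(q-B),'ang',ang(B,q))
print('post->knob',ang(S,K),np.linalg.norm(S-K),'post->tip',ang(S,Pt),np.linalg.norm(S-Pt),'line',ang(P0,Pt))
print('wing dir',ang(c(318,300,.11),c(395,215,.11)), 'plate mid',(tl+tr+br+bl)/4)
snap('wrist','w0.png')
E
```

```text
tcp px [-17.3856916  363.38939097]
tcp px [140.42446876 113.80806141]
[0.52472892 0.1258725 ] [ 0.48745753 -0.069201  ] [ 0.41350359 -0.05472373] [0.45309339 0.13963084]
axis -x dir 169.02431401259304 168.83506463525498
B [0.5530302 0.0198615] dist 0.0 ang 0.0
K [0.49658132 0.0289361 ] dist 0.05717363456066848 ang 170.867384724264
Pt [0.46167515 0.03645044] dist 0.09284900403724566 ang 169.70794652176366
R [0.46412751 0.10624935] dist 0.12396188955901996 ang 135.82195095367123
W [0.44190857 0.00444822] dist 0.11218549761439026 ang -172.103098066831
S [0.64904451 0.00196324] dist 0.0976682909260539 ang -10.559443496142883
post->knob 169.96738774832895 0.15483074341729536 post->tip 169.57086958482049 0.19051677662732236 line 170.46811861772832
wing dir -42.77050073339966 plate mid [0.46969586 0.03539465]
```

View pics/w0.png

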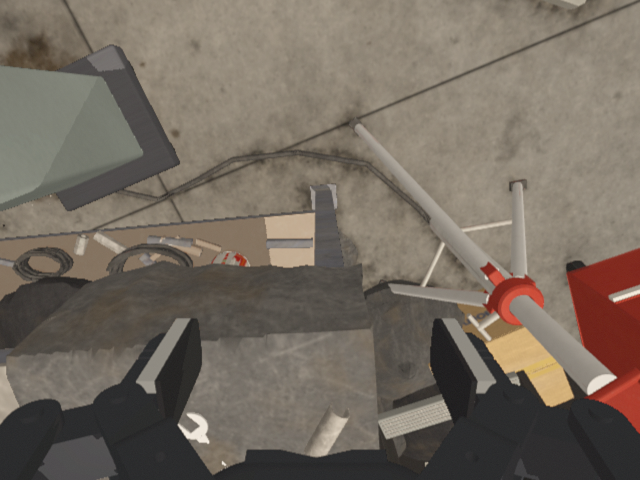

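The wrist view shows the left end of the table and confirms the hand is on the left, so the torch on the right is clear of the path. The head sits near 0 and the dot is about 34.5° clockwise of the pointer. I'll go above the knob and turn toward the wing.

```bash
python3 -m creep '[[-3.45,-3.16,0,0,0,0,100],[-3.45,-3.16,0,0,0,0,100],[-3.45,-3.16,0,0,0,0,100],[-3.45,-3.16,0,0,0,0,100],[-3.45,-3.16,0,0,0,0,100]]'
python3 -m creep '[[-3.45,-3.16,0,0,0,0,100],[-3.45,-3.16,0,0,0,0,100],[-3.45,-3.16,0,0,0,0,100],[-3.45,-3.16,0,0,0,0,100],[-3.45,-3.16,0,0,0,0,70]]'
python3 -m creep '[[-3.45,-3.16,0,0,0,0,70],[-3.45,-3.16,0,0,0,0,70],[-3.45,-3.16,0,0,0,0,70],[0,0,0,0,0,7,70],[0,0,0,0,0,7,70]]'
python3 -m creep '[[0,0,0,0,0,7,60],[0,0,0,0,0,0,60],[0,0,0,0,0,0,60],[0,0,0,0,0,0,60]]'
python3 - <<'E'
from h import *
import pickle
s,i=snap('wrist','w1.png');pickle.dump((s,i),open('w1.pkl','wb'))
print(s['joint_positions'],np.round(s['tool_rot'],3))
E
```

```text
time_s: 0.65
position: [0.3362, 0.3657, 0.2312]
tool_rot: [[-0.926, 0.377, -0.0], [0.377, 0.926, -0.0], [0.0, -0.0, -1.0]]
contact_force: [0.4, -0.4, 0.2]
opening: 0.0853
gripper_force: 0.0
time_s: 1.15
position: [0.4365, 0.1542, 0.2313]
tool_rot: [[-0.926, 0.377, 0.0], [0.377, 0.926, 0.0], [-0.0, 0.0, -1.0]]
contact_force: [0.1, 0.7, 0.1]
opening: 0.073
gripper_force: 0.0
time_s: 1.65
position: [0.4965, 0.0277, 0.231]
tool_rot: [[-0.803, 0.596, -0.0], [0.596, 0.803, 0.0], [0.0, -0.0, -1.0]]
contact_force: [-0.6, 0.1, 1.1]
opening: 0.0598
gripper_force: 0.0
time_s: 2.05
position: [0.4961, 0.0293, 0.2313]
tool_rot: [[-0.732, 0.682, -0.0], [0.682, 0.732, -0.0], [0.0, -0.0, -1.0]]
contact_force: [0.3, 0.3, 0.0]
opening: 0.0511
gripper_force: 0.0
[-6.12275239e-02  3.14550885e-01  1.65385329e+00 -2.55963004e-05
  1.17326559e+00 -8.81892930e-01] [[-0.732  0.682 -0.   ]
 [ 0.682  0.732 -0.   ]
 [ 0.    -0.    -1.   ]]
```

View pics/w1.png

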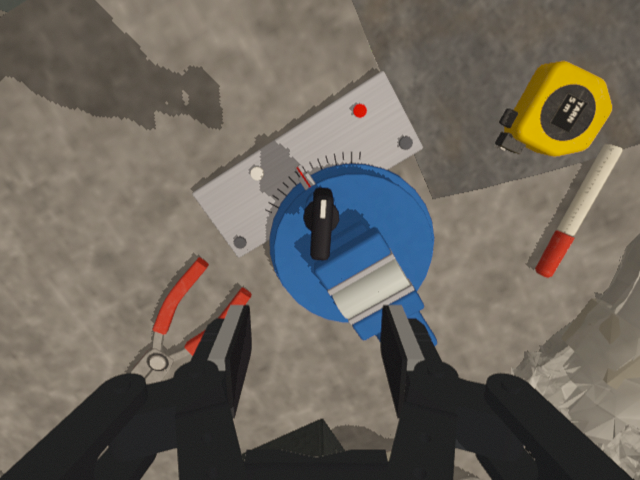

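The wrist view shows the wing from about (323,189) to (319,258), the red dot at (360,111), the pointer line from (300,169) to (312,186) and the tube at (372,288).

```bash
python3 - <<'E'
from h import *
import pickle
s,i=pickle.load(open('w1.pkl','rb'))
r=lambda u,v,z:ray(i,u,v,z,s)[:2]
a,b=r(324,190,.11),r(319,258,.105);K=(a+b)/2
print('wing',a,b,np.linalg.norm(a-b),'mid',K,np.degrees(np.arctan2(*(a-b)[::-1])))
R=r(360,111,.017);P=r(299,168,.026);print('red',R,'tip',P,'white',r(257,173,.017))
T=np.array(s['tool_rot']);d=np.append(K,.11)-s['position'];print('tool shift cm',100*T.T@d, 'yaw y',np.degrees(np.arctan2(T[1,1],T[0,1])))
E
```

```text
wing [0.48066463 0.05119142] [0.5153258  0.01456872] 0.05042438715759641 mid [0.49799521 0.03288007] 133.42376764035023
red [0.46747878 0.10706369] tip [0.46620216 0.0376596 ] white [0.44484793 0.00625338]
tool shift cm [ 0.10548714  0.39259503 12.12704088] yaw y 47.021232089959454
```

```bash
python3 -m creep '[[0.05,0.25,2,0,0,2,60],[0,0,2,0,0,0,60],[0,0,2,0,0,0,50],[0,0,1,0,0,0,50],[0,0,0,0,0,0,50]]'
python3 - <<'E'
from h import *
import pickle
s,i=snap('wrist','w2.png');pickle.dump((s,i),open('w2.pkl','wb'));print(s['position'],s['opening'])
E
```

```text
time_s: 2.6
position: [0.4969, 0.0314, 0.1604]
tool_rot: [[-0.706, 0.708, -0.002], [0.708, 0.706, 0.0], [0.002, -0.001, -1.0]]
contact_force: [0.2, -0.0, 0.2]
opening: 0.0424
gripper_force: 0.0
[0.49688805 0.03144536 0.16035158] 0.0423704714156266
```

View pics/w2.png

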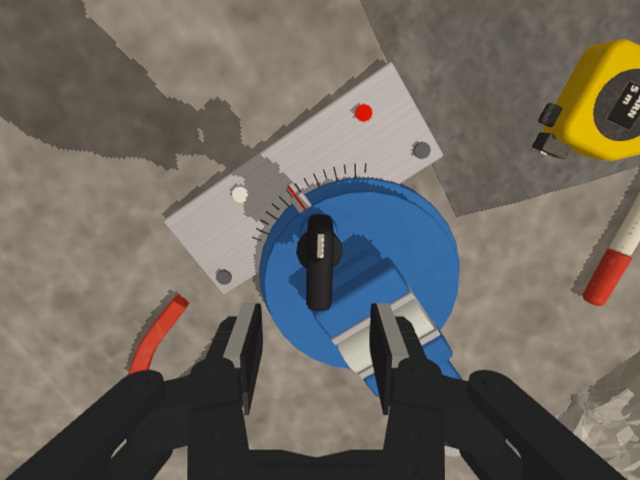

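The wing now runs almost straight up the image, from (320,216) to (318,308), centred between the fingers, whose tips are at about x 251 and 380. The red dot is at (364,112).

```bash
python3 - <<'E'
from h import *
import pickle
s,i=pickle.load(open('w2.pkl','rb'))
r=lambda u,v,z:ray(i,u,v,z,s)[:2]
a,b=r(320,217,.11),r(318.5,307,.11);K=(a+b)/2
print(a,b,np.linalg.norm(a-b),'mid',K,np.degrees(np.arctan2(*(a-b)[::-1])))
T=np.array(s['tool_rot']);d=np.append(K,.11)-s['position'];print('shift cm',100*T.T@d)
R=r(364,112,.017);P=r(290,187,.026);W=r(239,194,.017);print('red',R,'tip',P,'W',W)
H=np.array(i['hand_eye']);print(np.round(H,3),i['cx'])
E
```

```text
[0.47874554 0.05258802] [0.51347472 0.0167964 ] 0.04987139924342895 mid [0.49611013 0.03469221] 134.1368639707718
shift cm [0.2769008  0.18125831 5.03535137]
red [0.46687906 0.10761186] tip [0.46599715 0.03704728] W [0.44436736 0.00574721]
[[-0.001 -0.946 -0.324  0.082]
 [ 1.    -0.001  0.    -0.   ]
 [-0.001 -0.324  0.946 -0.142]
 [ 0.     0.     0.     1.   ]] 315.59888787465934
```

```bash
python3 -m creep '[[0.1,0.17,2,0,0,0,50],[0,0,2,0,0,0,50],[0,0,2,0,0,0,50],[0,0,1.7,0,0,0,50],[0,0,0,0,0,0,30]]'
python3 -m creep '[[0,0,0,0,0,0,24],[0,0,0,0,0,0,20],[0,0,0,0,0,0,18]]'
python3 -m creep '[[0,0,0,0,0,0,16],[0,0,0,0,0,0,15],[0,0,0,0,0,0,14]]'
python3 -c "
from station import arm;print(arm.observe()['wrist_torque'])"
```

```text
time_s: 3.15
position: [0.4977, 0.0333, 0.0836]
tool_rot: [[-0.705, 0.709, -0.002], [0.709, 0.705, 0.0], [0.001, -0.001, -1.0]]
contact_force: [-0.4, 0.5, 0.2]
opening: 0.0294
gripper_force: 0.0
time_s: 3.45
position: [0.4986, 0.0332, 0.0853]
tool_rot: [[-0.705, 0.709, 0.002], [0.709, 0.705, -0.0], [-0.001, 0.001, -1.0]]
contact_force: [-0.3, -1.1, 0.6]
opening: 0.015
gripper_force: 0.2
time_s: 3.75
position: [0.4984, 0.033, 0.0853]
tool_rot: [[-0.705, 0.709, 0.001], [0.709, 0.705, -0.0], [-0.001, 0.001, -1.0]]
contact_force: [-3.2, -3.2, 13.2]
opening: 0.0131
gripper_force: 52.1
[-0.58657376  0.5326115  -0.05913972]
```

```bash
cat > st.py <<'E'
from station import arm
import numpy as np
s=arm.observe();T=np.array(s['tool_rot']);print('  >> yaw',round(np.degrees(np.arctan2(T[1,1],T[0,1])),1),'wt',np.round(s['wrist_torque'],2),'j6',round(s['joint_positions'][5],2))
E
python3 -m creep '[[0,0,0,0,0,0,0],[0,0,0,0,0,-3,0],[0,0,0,0,0,-4,0],[0,0,0,0,0,-4,0],[0,0,0,0,0,-4,0]]' | egrep 'pos|force|open'; python3 st.py
python3 -m creep '[[0,0,0,0,0,-5,0],[0,0,0,0,0,-5,0],[0,0,0,0,0,-5,0],[0,0,0,0,0,-5,0],[0,0,0,0,0,0,0]]'| egrep 'pos|force|open'; python3 st.py
```

```text
position: [0.4982, 0.0329, 0.0852]
contact_force: [-3.7, -4.1, 12.3]
opening: 0.0129
gripper_force: 60.0
  >> yaw 60.0 wt [-0.92  0.65 -0.24] j6 -1.1
position: [0.4981, 0.0327, 0.0852]
contact_force: [-4.3, -6.2, 13.2]
opening: 0.0133
gripper_force: 60.1
  >> yaw 80.0 wt [-1.25  0.79 -0.29] j6 -1.45
```

```bash

python3 -m creep '[[0,0,0,0,0,-5,0],[0,0,0,0,0,-5,0],[0,0,0,0,0,-5,0],[0,0,0,0,0,-5,0],[0,0,0,0,0,0,0]]'| egrep 'pos|force|open'; python3 st.py
python3 -m creep '[[0,0,0,0,0,-5,0],[0,0,0,0,0,-5,0],[0,0,0,0,0,-5,0],[0,0,0,0,0,-5,0],[0,0,0,0,0,-5,0]]'| egrep 'pos|force|open'; python3 st.py
python3 -m creep '[[0,0,0,0,0,0,0],[0,0,0,0,0,0,0],[0,0,0,0,0,0,0]]'| egrep 'pos|force|open'; python3 st.py
```

```text
position: [0.4981, 0.0325, 0.0852]
contact_force: [-4.0, -9.8, 12.1]
opening: 0.013
gripper_force: 60.1
  >> yaw 100.0 wt [-1.7   0.81 -0.27] j6 -1.8
position: [0.4982, 0.0323, 0.0851]
contact_force: [-3.3, -12.4, 11.8]
opening: 0.0131
gripper_force: 60.0
  >> yaw 125.1 wt [-2.24  0.69 -0.33] j6 -2.24
position: [0.4982, 0.0323, 0.0852]
contact_force: [-3.4, -11.8, 12.1]
opening: 0.0128
gripper_force: 60.1
  >> yaw 124.9 wt [-2.24  0.77 -0.26] j6 -2.23
```

```bash

python3 -m creep '[[-0.273,0.25,0,0,0,3.83,0],[-0.273,0.25,0,0,0,3.83,0],[-0.273,0.25,0,0,0,3.83,0],[0,0,0,0,0,0,0]]'| egrep 'pos|force|open'; python3 st.py
python3 -m creep '[[-0.273,0.25,0,0,0,3.83,0],[-0.273,0.25,0,0,0,3.83,0],[-0.273,0.25,0,0,0,3.83,0],[0,0,0,0,0,0,0]]'| egrep 'pos|force|open'; python3 st.py
python3 -m creep '[[-0.273,0.25,0,0,0,3.83,0],[-0.273,0.25,0,0,0,3.83,0],[-0.273,0.25,0,0,0,3.83,0],[0,0,0,0,0,0,0],[0,0,0,0,0,0,0]]'| egrep 'pos|force|open'; python3 st.py
python3 - <<'E'
from h import *
import pickle
s,i=snap('wrist','w3.png');pickle.dump((s,i),open('w3.pkl','wb'))
s,i=snap('top','t3.png');pickle.dump((s,i),open('t3.pkl','wb'))
E
```

```text
position: [0.5014, 0.0434, 0.0852]
contact_force: [-4.4, -8.0, 12.6]
opening: 0.0129
gripper_force: 60.1
  >> yaw 113.2 wt [-1.65  0.75 -0.26] j6 -2.01
position: [0.5064, 0.0531, 0.0852]
contact_force: [-3.3, -7.9, 13.3]
opening: 0.0132
gripper_force: 60.2
  >> yaw 101.7 wt [-1.67  0.78 -0.31] j6 -1.79
position: [0.5133, 0.0616, 0.0852]
contact_force: [-5.0, -8.8, 13.5]
opening: 0.0127
gripper_force: 60.3
  >> yaw 90.4 wt [-1.48  0.9  -0.19] j6 -1.57
```

View pics/w3.png

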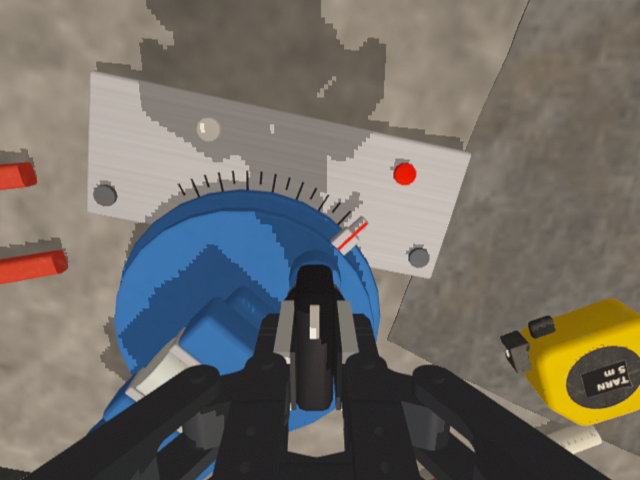

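The head has followed. The pointer's red line runs from (340,248) to (367,223), aimed close to the red dot at (404,174). I'll measure it by colour segmentation.

```bash
cat > off.py <<'E'
from h import *
def meas(s,i,box):
    p=i['pixels'].astype(int);m=(p[...,0]>110)&(p[...,0]>p[...,1]*1.6)&(p[...,0]>p[...,2]*1.6)
    x0,y0,x1,y1=box;k=np.zeros_like(m);k[y0:y1,x0:x1]=1;m&=k
    n,l,st,c=cv2.connectedComponentsWithStats(m.astype(np.uint8),connectivity=8)
    idx=[q for q in range(1,n) if st[q,4]>8]
    for q in idx: print(st[q],c[q].round(1))
    d=max(idx,key=lambda q:st[q,4]); e=sorted(idx,key=lambda q:-st[q,4])[1]
    v,u=np.where(l==e);G=np.array([ray(i,a,b,.027,s)[:2] for a,b in zip(u,v)])
    R=ray(i,*c[d],.017 if 1 else 0,s)[:2]
    vx,vy,x,y=cv2.fitLine(G.astype(np.float32),cv2.DIST_L2,0,1e-4,1e-4).ravel()
    dr=np.array([vx,vy]); dr*=np.sign(dr@(R-[x,y])); ny=np.array([dr[1],-dr[0]]) # head y (head x=-dr)
    print('dir',np.degrees(np.arctan2(dr[1],dr[0])).round(2),'dot',R,'line pt',x,y,'red y in pointer mm',1000*ny@(R-[x,y]))
    for B in ([.5527,.0225],[.5527,.0205],[.5545,.0225]):
        t=np.arctan2(y-B[1],x-B[0]);r=np.arctan2(R[1]-B[1],R[0]-B[0]);print(B,'pointer ang',np.degrees(t).round(2),'dot ang',np.degrees(r).round(2),'need ccw',np.degrees(r-t).round(2))
E
python3 - <<'E'
from off import *
import pickle
s,i=pickle.load(open('w3.pkl','rb'));meas(s,i,(300,140,470,270))
E
```

```text
[394 163  23  22 407] [404.6 173.6]
[337 222  31  29 141] [352.3 235.5]
dir 135.23 dot [0.46644402 0.1065999 ] line pt 0.4973411 0.07954483 red y in pointer mm -2.553508785562657
[0.5527, 0.0225] pointer ang 134.14 dot ang 135.73 need ccw 1.58
[0.5527, 0.0205] pointer ang 133.15 dot ang 135.05 need ccw 1.9
[0.5545, 0.0225] pointer ang 135.06 dot ang 136.32 need ccw 1.26
```

```bash

python3 -m creep '[[0.11,-0.11,0,0,0,-1.3,0],[0,0,0,0,0,0,0],[0,0,0,0,0,0,0]]'| egrep 'pos|force|open'; python3 st.py
python3 - <<'E'
from off import *
s,i=snap('wrist','w4.png');meas(s,i,(300,140,470,270))
E
```

```text
position: [0.513, 0.0611, 0.0852]
contact_force: [0.3, -0.2, 9.1]
opening: 0.0128
gripper_force: 59.7
  >> yaw 91.7 wt [-0.03  0.13 -0.3 ] j6 -1.6
[396 165  23  23 407] [407.2 176. ]
[339 223  31  29 143] [353.8 236.7]
dir 135.66 dot [0.46647641 0.10659853] line pt 0.49734303 0.0795643 red y in pointer mm -2.2359916046948296
[0.5527, 0.0225] pointer ang 134.13 dot ang 135.71 need ccw 1.58
[0.5527, 0.0205] pointer ang 133.14 dot ang 135.04 need ccw 1.9
[0.5545, 0.0225] pointer ang 135.05 dot ang 136.31 need ccw 1.26
```

```bash

python3 -m creep '[[0.1,-0.1,0,0,0,0,0],[0.09,-0.09,0,0,0,0,0],[0,0,0,0,0,0,0]]'| egrep 'pos|force|open'; python3 st.py
python3 - <<'E'
from off import *
s,i=snap('wrist','w5.png');meas(s,i,(300,140,470,270))
E
```

```text
position: [0.5117, 0.0596, 0.0852]
contact_force: [2.6, 6.7, 5.8]
opening: 0.0124
gripper_force: 59.4
  >> yaw 91.6 wt [ 1.13 -0.36 -0.21] j6 -1.6
[399 168  23  22 405] [409.6 178.3]
[338 222  31  29 140] [353.7 235.6]
dir 136.89 dot [0.46645727 0.10655138] line pt 0.49554482 0.0780124 red y in pointer mm 0.9546278213944359
[0.5527, 0.0225] pointer ang 135.84 dot ang 135.74 need ccw -0.1
[0.5527, 0.0205] pointer ang 134.82 dot ang 135.06 need ccw 0.24
[0.5545, 0.0225] pointer ang 136.72 dot ang 136.33 need ccw -0.39
```

```bash
cat > tq.py <<'E'
from station import arm
import numpy as np
L=[];F=[]
for k in range(6):
    arm.get_image('top');s=arm.observe();L.append(s['wrist_torque'][2]);F.append(s['contact_force'])
T=np.array(s['tool_rot']);print('  >> yaw',round(np.degrees(np.arctan2(T[1,1],T[0,1])),1),'Mz %.3f sd %.3f'%(np.mean(L),np.std(L)),'F',np.mean(F,0).round(1),s['time_s'],s['position'].round(4) if hasattr(s['position'],'round') else '')
E
python3 tq.py
python3 -m creep '[[-0.08,0.08,0,0,0,0,0],[0,0,0,0,0,0,0],[0,0,0,0,0,5,0],[0,0,0,0,0,5,0],[0,0,0,0,0,5,0]]'|grep contact;python3 tq.py
python3 -m creep '[[0,0,0,0,0,5,0],[0,0,0,0,0,5,0],[0,0,0,0,0,5,0],[0,0,0,0,0,5,0],[0,0,0,0,0,0,0]]'|grep contact; python3 tq.py
python3 - <<'E'
from off import *
s,i=snap('wrist','w6.png');meas(s,i,(250,100,520,290))
E
```

```text
>> yaw 91.6 Mz -0.172 sd 0.037 F [2.6 5.1 6.2] 8.45 [0.5117 0.0597 0.0852]
contact_force: [-0.2, 2.7, 8.2]
  >> yaw 76.7 Mz 0.217 sd 0.041 F [-0.5  1.1  9.1] 9.25 [0.5119 0.0601 0.0852]
contact_force: [-0.3, 3.4, 8.2]
  >> yaw 56.7 Mz 0.224 sd 0.011 F [0.2 3.5 8.2] 10.05 [0.5121 0.0603 0.0852]
[333 128  23  23 423] [344.1 138.9]
[320 203  10  39 142] [324.7 221.7]
dir 137.0 dot [0.46669175 0.10720907] line pt 0.4954033 0.07661708 red y in pointer mm 2.7913197864547965
[0.5527, 0.0225] pointer ang 136.63 dot ang 135.44 need ccw -1.2
[0.5527, 0.0205] pointer ang 135.6 dot ang 134.77 need ccw -0.83
[0.5545, 0.0225] pointer ang 137.52 dot ang 136.03 need ccw -1.49
```

```bash

python3 -m creep '[[-0.02,0.1,0,0,0,0,0],[-0.02,0.1,0,0,0,0,0],[-0.01,0.07,0,0,0,0,0],[0,0,0,0,0,0,0]]'|grep contact;python3 tq.py
python3 - <<'E'
from off import *
s,i=snap('wrist','w7.png');meas(s,i,(250,100,520,290))
cv2.imwrite('pics/w7c.png',cv2.resize(i['pixels'][100:250,240:440,::-1],(800,600),interpolation=cv2.INTER_CUBIC))
E
```

```text
contact_force: [-4.4, -5.5, 12.6]
  >> yaw 56.7 Mz 0.181 sd 0.016 F [-4.2 -5.2 12.9] 10.8 [0.5131 0.0616 0.0852]
[330 127  23  24 424] [341.1 138.7]
[320 203  11  39 144] [325.  221.9]
dir 135.74 dot [0.46670896 0.10724361] line pt 0.4965315 0.077900134 red y in pointer mm 0.20134823202504243
[0.5527, 0.0225] pointer ang 135.39 dot ang 135.42 need ccw 0.02
[0.5527, 0.0205] pointer ang 134.38 dot ang 134.75 need ccw 0.37
[0.5545, 0.0225] pointer ang 136.3 dot ang 136.01 need ccw -0.29
```

View pics/w7c.png

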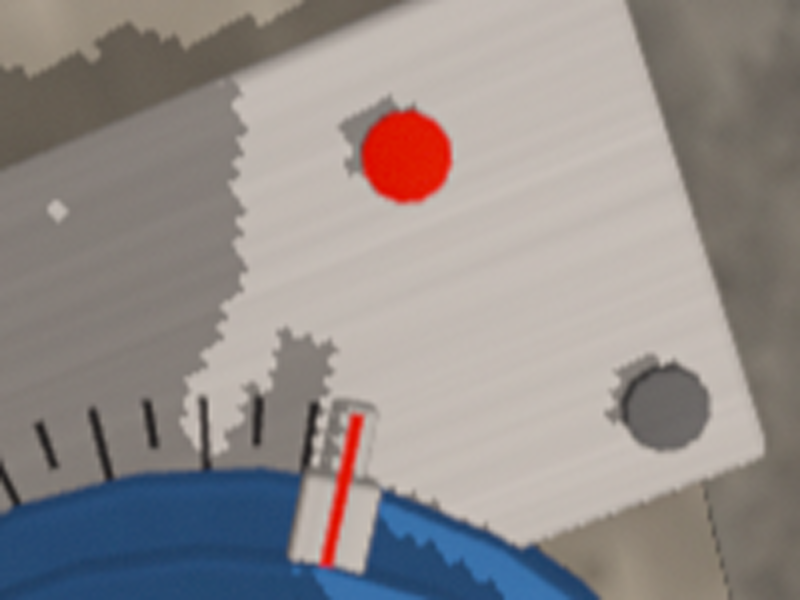

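The crop shows the pointer's red line aimed at the middle of the dot, with an offset of about 0.2 mm. I'll take off part of the side load and tighten in stages by torque.

```bash

python3 -m creep '[[0.01,-0.07,0,0,0,0,0],[0,0,0,0,0,5,0],[0,0,0,0,0,5,0],[0,0,0,0,0,0,0]]'|grep contact;python3 tq.py
python3 -m creep '[[0,0,0,0,0,4,0],[0,0,0,0,0,4,0],[0,0,0,0,0,0,0]]'|grep contact;python3 tq.py
python3 - <<'E'
from off import *
s,i=snap('wrist','w8.png');meas(s,i,(200,80,520,290))
E
```

```text
contact_force: [-2.2, -0.5, 11.1]
  >> yaw 46.7 Mz 0.185 sd 0.024 F [-2.  -0.3 10.6] 11.55 [0.5131 0.0615 0.0852]
contact_force: [-1.7, 0.5, 10.1]
  >> yaw 38.7 Mz 0.232 sd 0.016 F [-1.5  0.4 10. ] 12.15 [0.5132 0.0615 0.0852]
[289 125  23  24 423] [300.5 136.8]
[305 203   9  39 144] [308.8 221.2]
dir 135.69 dot [0.46689455 0.10746485] line pt 0.49608904 0.07752932 red y in pointer mm 1.0265677998648253
[0.5527, 0.0225] pointer ang 135.81 dot ang 135.28 need ccw -0.53
[0.5527, 0.0205] pointer ang 134.79 dot ang 134.62 need ccw -0.17
[0.5545, 0.0225] pointer ang 136.71 dot ang 135.88 need ccw -0.83
```

```bash

python3 -m creep '[[0,0,0,0,0,4,0],[0,0,0,0,0,4,0],[0,0,0,0,0,0,0]]'|grep contact;python3 tq.py
python3 -m creep '[[0,0,0,0,0,3,0],[0,0,0,0,0,3,0],[0,0,0,0,0,0,0]]'|grep contact;python3 tq.py
python3 -m creep '[[0,0,0,0,0,3,0],[0,0,0,0,0,3,0],[0,0,0,0,0,0,0]]'|grep contact;python3 tq.py
```

```text
contact_force: [-0.9, 1.3, 9.1]
  >> yaw 30.7 Mz 0.218 sd 0.028 F [-1.1  1.4  9.6] 12.8 [0.5133 0.0616 0.0852]
contact_force: [0.2, 1.2, 9.7]
  >> yaw 24.7 Mz 0.255 sd 0.026 F [-0.8  1.2  9.3] 13.4 [0.5134 0.0616 0.0852]
contact_force: [-1.2, 1.2, 9.8]
  >> yaw 18.7 Mz 0.287 sd 0.032 F [-0.3  1.3 10.1] 14.0 [0.5134 0.0616 0.0853]
```

```bash

python3 -m creep '[[0,0,0,0,0,3,0],[0,0,0,0,0,3,0],[0,0,0,0,0,2,0],[0,0,0,0,0,0,0]]'|grep contact;python3 tq.py
python3 -m creep '[[0,0,0,0,0,3,0],[0,0,0,0,0,3,0],[0,0,0,0,0,0,0]]'|grep contact;python3 tq.py
python3 -m creep '[[0,0,0,0,0,2,0],[0,0,0,0,0,2,0],[0,0,0,0,0,0,0]]'|grep contact;python3 tq.py
```

```text
contact_force: [0.4, 1.7, 10.3]
  >> yaw 10.7 Mz 0.345 sd 0.044 F [ 0.1  1.4 10.1] 14.7 [0.5135 0.0616 0.0853]
contact_force: [0.0, 1.4, 11.1]
  >> yaw 4.7 Mz 0.370 sd 0.033 F [-0.1  1.7 11.1] 15.3 [0.5137 0.0616 0.0854]
contact_force: [0.8, 3.1, 11.1]
  >> yaw 0.7 Mz 0.431 sd 0.032 F [-0.   1.9 11.4] 15.9 [0.5137 0.0616 0.0854]
```

```bash
python3 - <<'E'
from off import *
s,i=snap('wrist','w9.png');meas(s,i,(100,60,520,320))
E
python3 tq.py
```

```text
[215 163  23  22 410] [226.1 173.4]
[263 222  31  29 149] [277.4 235.3]
dir 135.65 dot [0.46760691 0.10778134] line pt 0.4946782 0.07733859 red y in pointer mm 2.8451885239244246
[0.5527, 0.0225] pointer ang 136.62 dot ang 134.94 need ccw -1.68
[0.5527, 0.0205] pointer ang 135.59 dot ang 134.27 need ccw -1.32
[0.5545, 0.0225] pointer ang 137.49 dot ang 135.54 need ccw -1.95
  >> yaw 0.7 Mz 0.415 sd 0.024 F [ 0.2  1.6 11.5] 16.25 [0.5137 0.0616 0.0854]
```

```bash

python3 -m creep '[[0,0,0,0,0,1.5,0],[0,0,0,0,0,1.5,0],[0,0,0,0,0,0,0],[0,0,0,0,0,0,0]]'|grep contact;python3 tq.py; python3 tq.py
```

```text
contact_force: [-0.5, 1.8, 11.6]
  >> yaw -2.3 Mz 0.430 sd 0.034 F [ 0.4  1.2 11.8] 16.95 [0.5137 0.0616 0.0854]
  >> yaw -2.3 Mz 0.421 sd 0.026 F [-0.   1.8 11.9] 17.25 [0.5138 0.0616 0.0854]
```

```bash

python3 -m creep '[[0,0,0,0,0,2,0],[0,0,0,0,0,0,0],[0,0,0,0,0,0,0]]'|grep contact;python3 tq.py
python3 -m creep '[[0,0,0,0,0,0,45],[0,0,0,0,0,0,45],[0,0,0,0,0,0,45],[0,0,-1,0,0,0,45],[0,0,-2,0,0,0,45]]'
python3 -m creep '[[0,0,-4,0,0,0,45],[0,0,-4,0,0,0,45],[0,0,0,0,0,-8,45],[0,0,0,0,0,-8,45],[0,0,0,0,0,-8,45]]'
python3 -m creep '[[0,0,0,0,0,-8,45],[0,0,0,0,0,-8,45],[0,2,0,0,0,-8,45],[0,0,0,0,0,0,45],[0,0,0,0,0,0,45]]'
python3 - <<'E'
from off import *
s,i=snap('wrist','w10.png');meas(s,i,(200,100,520,400))
E
```

```text
contact_force: [-0.3, 1.0, 12.1]
  >> yaw -4.3 Mz 0.445 sd 0.029 F [ 0.2  1.9 11.8] 17.85 [0.5138 0.0616 0.0855]
time_s: 18.35
position: [0.5119, 0.0614, 0.1141]
tool_rot: [[0.076, 0.997, -0.003], [0.997, -0.076, 0.0], [-0.0, -0.003, -1.0]]
contact_force: [-0.1, 0.2, 0.3]
opening: 0.0385
gripper_force: 0.0
time_s: 18.85
position: [0.5127, 0.0615, 0.1954]
tool_rot: [[-0.342, 0.94, 0.001], [0.94, 0.342, -0.0], [-0.0, 0.001, -1.0]]
contact_force: [-0.4, 0.6, 0.1]
opening: 0.0387
gripper_force: 0.0
time_s: 19.35
position: [0.5288, 0.0732, 0.1946]
tool_rot: [[-0.689, 0.725, -0.0], [0.725, 0.689, -0.0], [0.0, -0.0, -1.0]]
contact_force: [0.3, 0.1, -0.5]
opening: 0.0383
gripper_force: 0.0
[281 114  15  16 190] [287.9 121.1]
[287 164   4  27  70] [288.6 176.9]
[504 246  16  44 414] [513.6 273.2]
dir 56.95 dot [0.69284676 0.14825811] line pt 0.46719864 0.108349636 red y in pointer mm 167.36624451615958
[0.5527, 0.0225] pointer ang 134.88 dot ang 41.9 need ccw -92.98
[0.5527, 0.0205] pointer ang 134.22 dot ang 42.35 need ccw -91.87
[0.5545, 0.0225] pointer ang 135.48 dot ang 42.27 need ccw -93.21
```

View pics/w10.png

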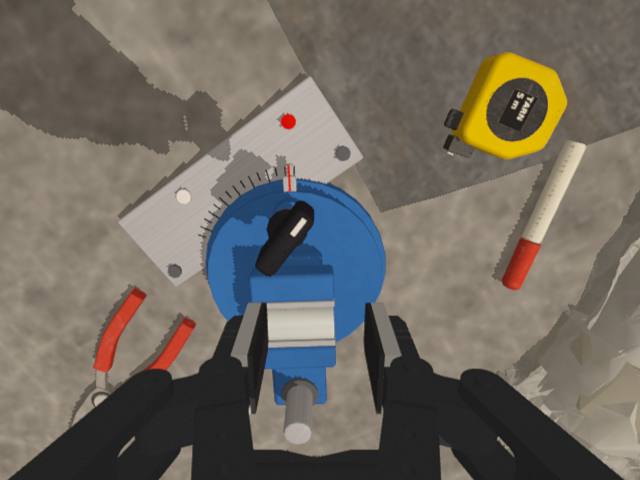

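The hand is clear. The pointer line runs along column 288.6 from row 164 to 190, and the dot is at (288,121), almost directly in line. The segmentation took the marker's cap for the dot, so I'll measure again with a tighter box.

```bash
python3 - <<'E'
from off import *
s=arm.observe();i=arm.get_image('wrist');meas(s,i,(200,100,400,220))
E
```

```text
[281 114  15  16 190] [288.1 121.4]
[287 165   5  27  66] [289.  177.3]
dir 136.02 dot [0.46697696 0.10743698] line pt 0.49551648 0.07799818 red y in pointer mm 1.3688248330935093
[0.5527, 0.0225] pointer ang 135.86 dot ang 135.26 need ccw -0.59
[0.5527, 0.0205] pointer ang 134.84 dot ang 134.6 need ccw -0.25
[0.5545, 0.0225] pointer ang 136.74 dot ang 135.86 need ccw -0.88
```

The offset is about 1.4 mm, inside the 4 mm limit. The last torque reading was 0.445 N m, and the hand is clear, so I'm handing in.

```bash
python3 -c "
from station import arm;print(arm.hand_in())"
```

```text
the job is handed in; nothing more can be done
None
```

I loosened the knob, swung the head to the red dot (pointer within about 1.4 mm by my last camera measurement), retightened to about 0.445 N m and handed in at about 19.5 s with the hand clear; the hand-in returned no verdict.

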